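# Comb stirring rods into a grooved tray and latch the rake

## Robot

A 7-joint arm with a two-finger parallel gripper is mounted at the origin on a cart in front of the work surface, level with it; the furniture and walls round the work are solid. World frame = base frame: x ahead of the robot, y to its left, z up, the work surface at z = 0. Lengths are in m, angles in degrees, forces in N, time in s.
With the tool pointing down it reaches from about 0.425 to 0.875 m from the base axis. Payload 4.7 kg.
Tool frame: the origin (TCP) lies on the centre line of the jaws, within the pads' length; the fingertips stand 8 mm ahead of it and the grasp point (between the pads) lies 11 mm behind it; z points along the fingers, y is the direction in which the jaws open and shut (so a half turn about z gives the same grasp; the last joint's range is limited). The gripper opens to 87 mm and grips with 3 to 60 N. Pads are 19 mm wide; open, the fingers measure 117 mm over their backs; the gripper's body (75 mm by 190 mm) begins 51 mm behind the grasp point.
Start: joints at [-72.359, 18.392, -4.016, 83.108, 1.295, 78.541, -3.26], TCP at [0.188, 0.622, 0.231] pointing down, gripper open.
Joint ranges: [-163.93, 163.93], [-17.29, 119.83], [-79.2, 71.16], [3.27, 140.29], [-89.18, 269.18], [5.43, 117.66], [-154.24, 154.24]. Speed limits (degrees/s): [147.25, 147.25, 180, 180, 180, 180, 180].

## Interface

Orientations are given as [roll, pitch, yaw] about the fixed x, y, z axes, in that order (R = Rz(yaw) Ry(pitch) Rx(roll)).
In Python, from cell import env gives the robot as it stands. The module is installed in compiled form; this text tells all that it offers.
- The arm moves only by the tool move_arm, never from a script. Its argument "steps" is a list of rows, each a list of 2 entries, a list of its own where there are three numbers: the shift along the tool's x, y, z in m, then the turn about the tool's z in rad. A call has 1 to 20 rows; each row is the pose to reach, as a shift and turn from the pose commanded when the call began, along the tool's axes at that moment; what a row does not reach only later rows make up. A row lasts 1/8 s, in which the tool goes at most 62.5 mm and 10.7 degrees, less where a joint would pass 70% of its speed; a pose out of reach is approached as far as the arm can. A call with a gripper value outside its range is refused whole. "hand" is the closure, from -1 (fully open) to 1 (shut), set as the call begins (left out, the last holds). The fingers move at their own pace and stop on an object; "squeeze" is the grip in N (left out, the last holds). Time passes only in rows, so rows that repeat a pose let the fingers close. It gives the time, the measured TCP pose, the force and the opening at its end, in the units of the state.
- env.get_obs(): the state, without advancing time (a new reading comes with each control period).
- env.read_camera(name): name is "scene" or "top" or "wrist"; returns (picture, depth): 400x640x3 uint8, red, green, blue; 400x640 float32, m along the optical axis (not along the pixel's ray), 0 where there is no reading.
- env.calibration(name): a dict with "intrinsics" (3x3 intrinsics, pixels), "position" and "orientation" of the camera in the world; the wrist camera has in their place "mount" (4x4, takes a point from camera to tool coordinates, whose origin is the TCP and whose axes are the flange's). Camera axes: x right, y up, looking along -z (the intrinsics and any distortion apply to the point x, -y, -z); pixel columns grow to the right and rows downward; lengths in m; the calibration is good to about 2 mm. A picture is of the moment at which its call begins: read the wrist's pose just before it. calibration takes no time and is no camera call.
- env.sign_off(): hands the job in, once; it reports no verdict.
Trained networks look in the newest picture that a camera, given by its name, has taken for a name from the list of things; names that differ only in an ending like _2 or _b are one class to them, and where a whole thing is asked for, a point or a joint stands for the part that bears it (a point fixed in the world has none). Each returns a list of dicts, best first, with "conf" (0 to 1); they miss things now and then, are a little off and sometimes report something else, mostly with a low value. They report only what shows in the picture. A call takes as long as a camera call.
- env.cut_out(camera, query): "region" (400x640 bool, what is visible of it) and "uv" ([column, row] in pixels, amid what is visible of it).
The state is a dict: "time_s": time; "qpos": joint angles; "joint_velocities": joint speeds; "effort": joint torques, N m; "tool_pos": TCP position; "tool_rot": TCP orientation; "force": force on the tool from outside, world axes, zero at the start; "wrist_torque": the same for the moment, N m; "grip_width": finger opening in m.
Only numpy, scipy, OpenCV 4.12 (cv2) and the standard library are available. Lean on these libraries where they do the work, as an engineer would, in place of code of your own. Each camera call takes 0.05 s, during which the arm holds its last target. There are 200 camera calls.

## Task

Take the rake by its upright grip, set it on the tray's two side rails at the end away from the catch, and comb it slowly along the tray so that all four crooked steel stirring rods drop into grooves and lie parallel. Carry on along the rails, pushing the rake into its bay against the end stop, so that its own runner lifts the hinged catch and the catch drops behind it; leave it standing there. Let only the rake move the rods and the catch, never the gripper, and leave the other things on the bench where they are.

Things in the scene. Friction and masses are not known exactly. Their poses are not given: they have to be found in the camera images.
- tray: White grooved tray fixed to the bench, 188 (x) by 324 (y) mm, y -170 to +154. Origin on the bench, mid x. Grooves run along its x; comb along -y. Nine grooves between half-round ridges, 20 mm apart, middles at y = +85 to -75; ridge tops z = 16. Two side rails 22 mm wide at x = -83 and +83, tops z = 20.5. Axis of a rod in a groove at z = 14.6, of one crooked on the ridges at z = 21.
- rake: Aluminium rake, 0.22 kg, 184x40x82 mm, upright on two runners 18x40x12 mm at x = -83 and +83, which slide on the tray rails. Origin mid underside. Seven teeth in a row along x (y = 0, x -54 to +54), tips level with the runners. Crossbar above them, z 20 to 34. Same either way round. Comb at about 20 mm/s, so rods have time to drop. On the rails: origin at tray z = 20.5, its x along tray x.
- rake_grip (a point): Middle of the rake's black grip block, 62 mm above the rake's origin; the block is 44 (x) by 16 (y) by 40 (z) mm in the rake's axes.
- tray_landing (a point): Where to set the rake down: middle of the tray end away from the catch, at rail-top height (tray y = +122, z = 20.5 mm), over a flat deck, y +95 to +151, level with the ridge tops. No rod reaches beyond y = +100 mm.
- tray_bay (a point): Where the rake's origin is when fully home against the end stop (tray y = -137, z = 20.5 mm). The stop is a wall with its face at tray y = -157, top z = 29.5 mm. The latched rake has 4 mm of play back towards the grooves. Flat deck from y = -86 to the stop.
- catch (a joint): Hinged steel gravity catch over the rail on the tray's -x side, angle in rad: 0 = down, grows as it is lifted (about 0.14 when its nose rides on the runner; limit 0.7). No spring; 30 g, it falls by itself. Hinge pin along tray x at tray y = -165, z = 42.5 mm.
- catch_nose (a point): Lowest point of the catch's nose; down, it hangs at tray x = -87, y = -110, z = 25.5 mm. Towards the grooves the nose is a 30 degree ramp, which a runner on the rail slides under from rake origin tray y = -76 on; its back, at tray y = -113, drops behind the runner.
- rod_0: Loose steel stirring rod, 120 mm long, 10 mm diameter, round ends, polished and slippery, 30 g; origin at its middle on the axis, its x along the rod. Starts crooked on the ridges, 20 to 35 degrees from the grooves.
- rod_1: Loose steel stirring rod, 120 mm long, 10 mm diameter, round ends, polished and slippery, 30 g; origin at its middle on the axis, its x along the rod. Starts crooked on the ridges, 20 to 35 degrees from the grooves.
- rod_2: Loose steel stirring rod, 120 mm long, 10 mm diameter, round ends, polished and slippery, 30 g; origin at its middle on the axis, its x along the rod. Starts crooked on the ridges, 20 to 35 degrees from the grooves.
- rod_3: Loose steel stirring rod, 120 mm long, 10 mm diameter, round ends, polished and slippery, 30 g; origin at its middle on the axis, its x along the rod. Starts crooked on the ridges, 20 to 35 degrees from the grooves.
- oil_bottle: Small bottle with red cap standing to the left of the tray, 26 mm across, 50 mm tall; bystander. Origin under its middle.
- vial_0: Small vial with blue cap to the left of the tray, 24 mm across, 50 mm tall; bystander. Origin under its middle.
- tally_counter: White hand tally counter to the right of the tray, 29x42x45 mm; bystander. Origin under its middle.
- beaker: Clear beaker to the left of the tray, 54 mm across, 68 mm tall; bystander. Origin under its middle.

How it is judged:
By the outcome, as a careful person would: the job done as asked, in the order asked, and still so for the second after the job is handed in, with the robot touching nothing.
It also fails if it takes over 67 s, if anything falls off the work surface, if the arm or the gripper's body presses on something with over 40 N, if the wrist force passes 120 N, or if a joint passes its speed limit or range.

## Working session

There is one attempt and no reset: what is moved stays moved. The work goes in short steps, Python scripts to look and compute and a tool call to move; the robot and the scene stay as the last step left them, time stands still between calls to the robot, and variables do not carry over. Pictures are saved under pics/ and viewed, about 8 in all and at most 12, crops included, and the job is handed in when it is done.

Besides the shell and the picture viewer there is one more tool, called after ">>>" in YAML: its name, and indented under it one key for each argument. move_arm: Moves the arm, as the interface text tells. Its arguments: {"type":"object","properties":{"steps":{"type":"array"},"hand":{"type":"number"},"squeeze":{"type":"number"}},"required":["steps"]}

```bash
mkdir -p pics; cat > h.py <<'E'
import numpy as np, cv2
from scipy.spatial.transform import Rotation as R
from cell import env
def campose(n,obs=None):
    c=env.calibration(n); K=np.array(c["intrinsics"])
    if "mount" in c:
        T=np.eye(4);T[:3,:3]=R.from_euler('xyz',obs["tool_rot"],degrees=True).as_matrix();T[:3,3]=obs["tool_pos"]
        M=T@np.array(c["mount"]); return K,M[:3,:3],M[:3,3]
    o=np.array(c["orientation"]); 
    Rm=o if o.shape==(3,3) else R.from_euler('xyz',o,degrees=True).as_matrix()
    return K,Rm,np.array(c["position"])
def world(n,uv,d,obs=None):
    K,Rm,p=campose(n,obs); uv=np.atleast_2d(uv).astype(float); d=np.atleast_1d(d)
    x=(uv[:,0]-K[0,2])/K[0,0]*d; y=(uv[:,1]-K[1,2])/K[1,1]*d
    return (Rm@np.stack([x,-y,-d])).T+p
def cloud(n,dep,mask,obs=None):
    v,u=np.nonzero(mask&(dep>0)); return world(n,np.stack([u,v],1),dep[v,u],obs)
def look(n,name):
    obs=env.get_obs(); rgb,dep=env.read_camera(n); cv2.imwrite(f"pics/{name}.png",rgb[:,:,::-1]); return obs,rgb,dep
E
cat > a.py <<'E'
from h import *
np.set_printoptions(precision=4,suppress=True)
print({k:v for k,v in env.calibration("top").items()});print(env.get_obs())
a=look("top","top0");b=look("scene","scene0")
cv2.imwrite("pics/both.png",np.vstack([a[1],b[1]])[:,:,::-1][::1]) 
im=cv2.resize(np.vstack([a[1],b[1]]),(480,600));
for cam,(o,rgb,dep) in (("top",a),("scene",b)):
  for q in ["tray","rake","rake_grip","catch","rod_0","oil_bottle","vial_0","tally_counter","beaker"]:
    for r in env.cut_out(cam,q)[:4]:
      P=cloud(cam,dep,r["region"],o)
      if len(P): print(cam,q,round(r["conf"],2),np.round(r["uv"]),len(P),np.median(P,0),P.min(0),P.max(0))
E
python3 a.py
```

```text
{'intrinsics': array([[500.0063,   0.    , 321.0254],
       [  0.    , 500.0063, 195.3758],
       [  0.    ,   0.    ,   1.    ]]), 'position': array([ 0.4099, -0.0125,  1.3489]), 'orientation': array([  6.0086,   0.3829, -90.012 ])}
{'time_s': 0.0, 'qpos': array([-72.359 ,  18.4393,  -4.0168,  83.1748,   1.2953,  78.5392,
        -3.2588]), 'joint_velocities': array([ 0.0045,  0.0045, -0.032 ,  0.1252, -0.1162, -0.0235, -0.0041]), 'effort': array([  0.0001, -49.1273,  -0.4039, -31.254 ,  -0.064 ,   0.0435,
         0.0002]), 'tool_pos': array([0.1881, 0.6216, 0.2295]), 'tool_rot': array([-179.892 ,    0.0055,  163.1712]), 'force': array([ 0.0636, -0.0734, -1.4552]), 'wrist_torque': array([0.0396, 0.0539, 0.0017]), 'grip_width': 0.08684916378758731}
top tray 0.77 [340. 233.] 7732 [ 0.4443 -0.0541  0.0159] [ 0.3416 -0.232  -0.0054] [0.5561 0.0989 0.0529]
top rake 0.62 [367. 151.] 431 [ 0.6586 -0.1174  0.0289] [ 0.6219 -0.213  -0.0068] [ 0.6993 -0.028   0.0885]
top rake_grip 0.82 [364. 155.] 491 [ 0.6586 -0.1199  0.0289] [ 0.6219 -0.2123 -0.0068] [ 0.6993 -0.0307  0.0885]
top rod_0 0
[... 1463 characters left out ...]
3931 -0.1001  0.0071] [ 0.5089 -0.0572  0.0291]
scene rod_0 0.45 [295. 245.] 115 [ 0.4622 -0.0516  0.0257] [ 0.4205 -0.0663  0.0095] [ 0.5009 -0.0352  0.0301]
scene oil_bottle 0.53 [241. 174.] 152 [0.4733 0.2215 0.0287] [0.4626 0.2129 0.    ] [0.5081 0.2806 0.0545]
scene oil_bottle 0.37 [223. 156.] 509 [0.4713 0.3159 0.0468] [ 0.4476  0.2988 -0.001 ] [0.5019 0.359  0.0724]
scene vial_0 0.72 [220. 188.] 158 [0.404  0.2163 0.0345] [0.3945 0.2105 0.0007] [0.4163 0.2332 0.0545]
scene tally_counter 0.64 [386. 345.] 490 [ 0.4471 -0.3621  0.0353] [ 0.437  -0.3801 -0.0013] [ 0.4862 -0.3308  0.048 ]
scene beaker 0.64 [223. 155.] 509 [0.4716 0.3155 0.0468] [0.4476 0.2988 0.0005] [0.5104 0.3614 0.0724]
```

```bash
python3 - <<'E'
from h import *
t=cv2.imread("pics/top0.png")[110:290,250:490]; s=cv2.imread("pics/scene0.png")[120:370,180:480]
cv2.imwrite("pics/v1.png",cv2.resize(t,None,fx=3.3,fy=3.3,interpolation=cv2.INTER_CUBIC))
cv2.imwrite("pics/v2.png",cv2.resize(s,None,fx=2.4,fy=2.4,interpolation=cv2.INTER_CUBIC))
E
```

```text
(no output)
```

View pics/v1.png

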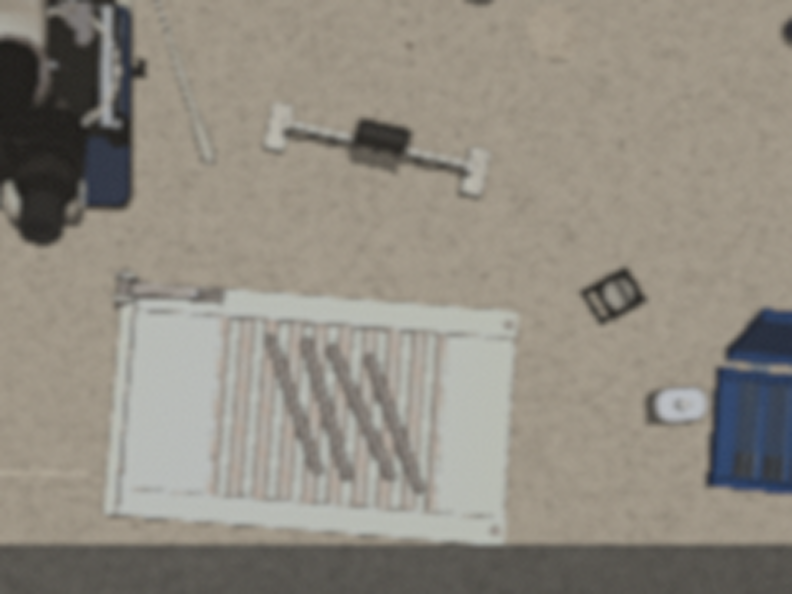

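View pics/v2.png

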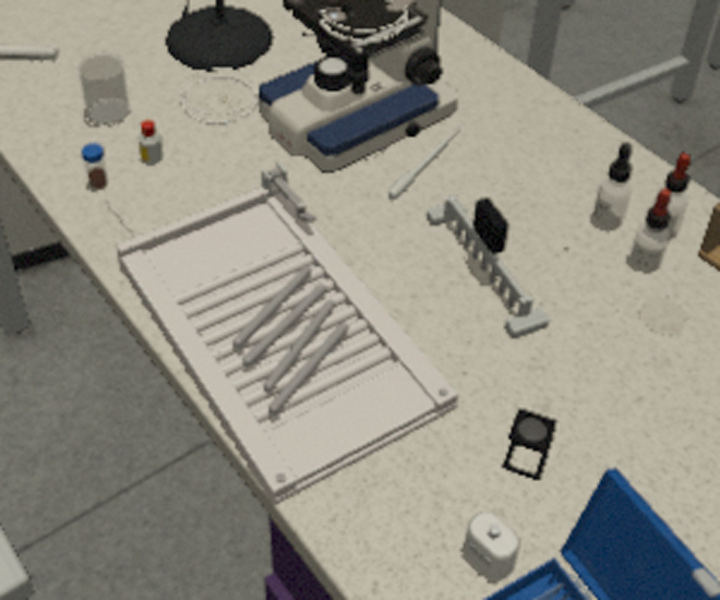

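The views show the catch at the tray's far-left corner (v1 about 120–220, 290), so tray yaw is near 180°. The four rods are crooked at v1 (270–420, 340–490). The rake stands free behind the tray with its grip at v1 (380, 140). I'll fit both poses next.

```bash
cat > b.py <<'E'
from h import *
np.set_printoptions(precision=4,suppress=True)
for cam in ("top","scene"):
  o,rgb,dep=look(cam,cam+"1")
  A=cloud(cam,dep,dep>0,o)
  r=env.cut_out(cam,"tray")[0]["region"].astype(np.uint8)
  r=cv2.dilate(r,np.ones((5,5)))>0
  P=cloud(cam,dep,r,o); P=P[(P[:,2]>.012)&(P[:,2]<.024)]
  print(cam,"tray",cv2.minAreaRect(P[:,:2].astype(np.float32)*1000))
  r=env.cut_out(cam,"rake")[0]["region"].astype(np.uint8); r=cv2.dilate(r,np.ones((3,3)))>0
  P=cloud(cam,dep,r,o); g=P[P[:,2]>.07]; print("rake grip top",len(g),g.mean(0),g.min(0),g.max(0))
  q=P[(P[:,2]>.005)&(P[:,2]<.1)]; print("rake rect",cv2.minAreaRect(q[:,:2].astype(np.float32)*1000))
  m=(A[:,0]>.3)&(A[:,0]<.75)&(A[:,1]<.4)&(A[:,1]>-.4)&(A[:,2]>.1); B=A[m]
  if len(B): print("tall",len(B),B.min(0),B.max(0))
  for x0 in np.arange(.4,.75,.05):
    b=B[(B[:,0]>=x0)&(B[:,0]<x0+.05)]
    if len(b): print(x0,len(b),b[:,1].min(),b[:,1].max(),b[:,2].max())
c=env.calibration("wrist");print(c)
E
python3 b.py
```

```text
top tray ((446.76507568359375, -65.77992248535156), (322.62255859375, 190.76800537109375), 85.45993041992188)
rake grip top 111 [ 0.6605 -0.1199  0.0802] [ 0.6506 -0.1405  0.0703] [ 0.672  -0.0993  0.0901]
rake rect ((661.0532836914062, -121.47010040283203), (186.1796875, 41.161529541015625), 76.90019226074219)
tall 7033 [ 0.5063 -0.4     0.1002] [0.75   0.3999 0.3529]
0.5 118 -0.39996377838998964 0.19983281943346365 0.3427986015280198
0.55 966 0.09160945141984232 0.20743606968523068 0.35285519883310634
0.6 1013 0.07199088242612203 0.3370493816882229 0.3362483189228054
0.6499999999999999 2626 0.07202103865365952 0.3997508450052686 0.29618689756742844
0.7 2310 0.08137562902314661 0.3998888183716703 0.28041279715723677
scene tray ((447.7003173828125, -68.06918334960938), (323.39031982421875, 190.07504272460938), 85.4561996459961)
rake grip top 136 [ 0.6601 -0.124   0.0794] [ 0.6511 -0.1446  0.07  ] [ 0.6725 -0.0995  0.0849]
rake rect ((662.9063720703125, -121.98788452148438), (184.38990783691406, 41.10517120361328), 77.03086853027344)
tall 4988 [ 0.5087 -0.3998  0.1003] [0.75   0.3993 0.3513]
0.5 76 -0.3998184245931986 0.1949141026417116 0.33741230208788137
0.55 838 0.08804138527867789 0.20141920394608603 0.35128601601782145
0.6 891 0.07127891078901172 0.31545405809663274 0.33526576281262765
0.6499999999999999 1563 0.070562459075041 0.3993377072665043 0.2945613466755288
0.7 1620 0.07740977873535304 0.3991366908253495 0.27849825458531796
{'intrinsics': array([[316.2586,   0.    , 321.8269],
       [  0.    , 316.2586, 198.0317],
       [  0.    ,   0.    ,   1.    ]]), 'mount': array([[-0.0002,  0.9622,  0.2722,  0.0744],
       [ 1.    ,  0.0006, -0.0012,  0.0003],
       [-0.0014,  0.2722, -0.9622, -0.1526],
       [ 0.    ,  0.    ,  0.    ,  1.    ]])}
```

```bash
cat >> h.py <<'E'
def rows(wps,base=None):
    "world waypoints (x,y,z,yaw deg) -> tool-frame shifts/turn from base (x,y,z,yaw), default measured"
    if base is None:
        o=env.get_obs(); base=[*o["tool_pos"],o["tool_rot"][2]]
    t=np.radians(base[3]); M=np.array([[np.cos(t),np.sin(t),0],[np.sin(t),-np.cos(t),0],[0,0,-1]])
    for w in wps:
        d=M.T@(np.array(w[:3])-base[:3]); a=-np.radians((w[3]-base[3]+180)%360-180)
        print("[[%.4f,%.4f,%.4f],%.4f]"%(*d,a))
E
python3 - <<'E'
from h import *
np.set_printoptions(precision=3,suppress=True)
o,_,dep=look("top","t2"); A=cloud("top",dep,dep>0,o)
o,_,dep=look("scene","s2"); A=np.vstack([A,cloud("scene",dep,dep>0,o)])
for y0 in np.arange(-.3,.3,.04):
  b=A[(A[:,1]>=y0)&(A[:,1]<y0+.04)&(A[:,0]>.3)&(A[:,0]<.95)&(A[:,2]>.09)&(A[:,2]<.6)]
  if len(b): i=b[:,0].argmin(); print("y %.2f"%y0,len(b),"xmin pt",b[i],"zmax",b[:,2].max())
rows([(.36,.33,.24,163),(.43,.1,.24,163),(.46,-.1,.24,163),(.655,-.12,.22,77)])
E
```

```text
y -0.30 207 xmin pt [ 0.867 -0.265  0.096] zmax 0.11361895675046896
y -0.26 30 xmin pt [ 0.869 -0.258  0.092] zmax 0.1112926051254518
y -0.22 109 xmin pt [ 0.798 -0.205  0.09 ] zmax 0.10737313271604687
y -0.18 54 xmin pt [ 0.812 -0.146  0.096] zmax 0.10685452377327675
y -0.14 6 xmin pt [ 0.815 -0.138  0.093] zmax 0.10438208122221981
y 0.06 1388 xmin pt [0.551 0.098 0.338] zmax 0.3416355126827934
y 0.10 4745 xmin pt [0.541 0.11  0.328] zmax 0.35158955761527555
y 0.14 2754 xmin pt [0.545 0.177 0.333] zmax 0.34943823895579745
y 0.18 1004 xmin pt [0.543 0.181 0.331] zmax 0.35213711328673114
y 0.22 7 xmin pt [0.708 0.225 0.167] zmax 0.17214030297996685
y 0.26 870 xmin pt [0.644 0.295 0.169] zmax 0.24062474466825345
[[-0.2490,-0.2299,-0.0094],0.0029]
[[-0.3826,-0.4298,-0.0094],0.0029]
[[-0.4692,-0.6125,-0.0094],0.0029]
[[-0.6617,-0.5752,0.0106],1.5039]
```

>>> move_arm:
  steps:
    - [[-0.249,-0.23,-0.01],0]
    - [[-0.249,-0.23,-0.01],0]
    - [[-0.249,-0.23,-0.01],0]
    - [[-0.249,-0.23,-0.01],0]
    - [[-0.249,-0.23,-0.01],0]
    - [[-0.249,-0.23,-0.01],0]
    - [[-0.383,-0.43,-0.01],0]
    - [[-0.383,-0.43,-0.01],0]
    - [[-0.383,-0.43,-0.01],0]
    - [[-0.383,-0.43,-0.01],0]
    - [[-0.469,-0.612,-0.01],0]
    - [[-0.469,-0.612,-0.01],0]
    - [[-0.469,-0.612,-0.01],0.3]
    - [[-0.469,-0.612,-0.01],0.6]
    - [[-0.662,-0.575,0.01],1.5]
    - [[-0.662,-0.575,0.01],1.5]
    - [[-0.662,-0.575,0.01],1.5]
    - [[-0.662,-0.575,0.01],1.5]
    - [[-0.662,-0.575,0.01],1.5]
    - [[-0.662,-0.575,0.01],1.5]
  hand: -1

```text
time_s: 3.9
tool_pos: [0.6556, -0.12, 0.2201]
tool_rot: [-180.0, 0.0, 76.9]
force: [-0.6, -0.5, -1.4]
grip_width: 0.087
```

```bash
cat > w.py <<'E'
from h import *
np.set_printoptions(precision=4,suppress=True)
o,rgb,dep=look("wrist","w1")
A=cloud("wrist",dep,dep>0,o)
m=(np.hypot(A[:,0]-.661,A[:,1]+.121)<.12)
g=A[m&(A[:,2]>.075)&(A[:,2]<.095)]; print("grip top",len(g),g.mean(0),cv2.minAreaRect(g[:,:2].astype(np.float32)*1000))
q=A[m&(A[:,2]>.006)&(A[:,2]<.016)]; print("runners",len(q),q.mean(0),cv2.minAreaRect(q[:,:2].astype(np.float32)*1000))
q=A[m&(A[:,2]>.028)&(A[:,2]<.04)]; print("bar",len(q),q.mean(0),cv2.minAreaRect(q[:,:2].astype(np.float32)*1000))
for k in ("rake_grip",):
  for r in env.cut_out("wrist",k)[:2]:
    P=cloud("wrist",dep,r["region"],o);P=P[P[:,2]>.07]; print(r["conf"],r["uv"],P.mean(0) if len(P) else 0)
E
python3 w.py
```

```text
grip top 704 [ 0.6633 -0.1198  0.0798] ((663.1472778320312, -120.82080841064453), (42.57970428466797, 16.507110595703125), 76.82726287841797)
runners 901 [ 0.6672 -0.1019  0.0103] ((662.702392578125, -121.52007293701172), (182.89410400390625, 38.6115837097168), 76.76886749267578)
bar 547 [ 0.6651 -0.112   0.0323] ((663.122802734375, -121.75547790527344), (157.44403076171875, 10.545105934143066), 76.97561645507812)
0.98 [326.9, 175.9] [ 0.6634 -0.1195  0.0794]
```

View pics/w1.png

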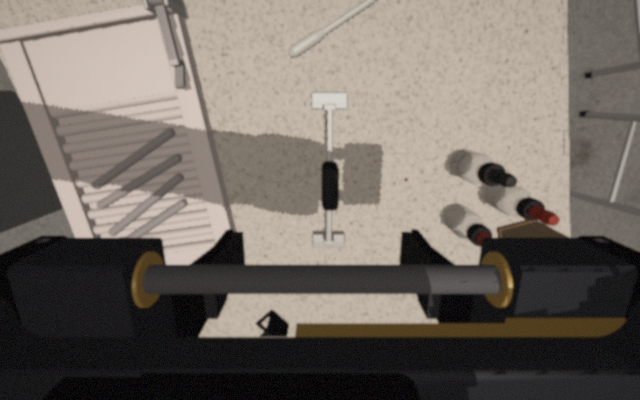

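The grip block sits at w1 pixel (330, 185), centred between the fingers, at world (0.663, -0.121) with yaw 76.9°. The tool yaw already matches, so I'll descend and grip.

>>> move_arm:
  steps:
    - [[0.001,0.0075,0.06],0]
    - [[0.001,0.0075,0.11],0]
    - [[0.001,0.0075,0.15],0]
    - [[0.001,0.0075,0.167],0]
    - [[0.001,0.0075,0.167],0]
    - [[0.001,0.0075,0.167],0]
  hand: -1

```text
time_s: 4.75
tool_pos: [0.6643, -0.121, 0.0557]
tool_rot: [179.8, -0.0, 77.3]
force: [-0.5, 0.3, 0.1]
grip_width: 0.0869
```

>>> move_arm:
  steps:
    - [[0,0,0],0]
    - [[0,0,0],0]
    - [[0,0,0],0]
    - [[0,0,0],0]
    - [[0,0,0],0]
    - [[0,0,0],0]
    - [[0,0,0],0]
    - [[0,0,0],0]
  hand: 1
  squeeze: 40

```text
time_s: 5.75
tool_pos: [0.663, -0.1206, 0.0536]
tool_rot: [180.0, -0.0, 77.2]
force: [-1.2, -0.7, -2.4]
grip_width: 0.0159
```

```bash
python3 - <<'E'
from h import *
o=env.get_obs();print(o["tool_pos"],o["tool_rot"],o["grip_width"],o["force"],o["time_s"])
# grip offset -> landing (.437,-.1966)
rows([(.66,-.12,.12,76.9),(.437,-.197,.12,175.5)])
E
```

```text
[ 0.66298139 -0.12057731  0.05355445] [ 1.79991851e+02 -4.63132355e-03  7.72244978e+01] 0.015920908511445356 [-1.15872721 -0.74447505 -2.35033839] 5.75
[[-0.0001,-0.0030,-0.0664],0.0057]
[[-0.1245,-0.2035,-0.0664],-1.7152]
```

>>> move_arm:
  steps:
    - [[0,0,-0.04],0]
    - [[0,0,-0.066],0]
    - [[-0.03,-0.05,-0.066],-0.18]
    - [[-0.06,-0.1,-0.066],-0.36]
    - [[-0.09,-0.15,-0.066],-0.54]
    - [[-0.1245,-0.2035,-0.066],-0.72]
    - [[-0.1245,-0.2035,-0.066],-0.9]
    - [[-0.1245,-0.2035,-0.066],-1.08]
    - [[-0.1245,-0.2035,-0.066],-1.26]
    - [[-0.1245,-0.2035,-0.066],-1.44]
    - [[-0.1245,-0.2035,-0.066],-1.6]
    - [[-0.1245,-0.2035,-0.066],-1.715]
    - [[-0.1245,-0.2035,-0.066],-1.715]
    - [[-0.1245,-0.2035,-0.066],-1.715]

```text
time_s: 7.5
tool_pos: [0.4367, -0.197, 0.1194]
tool_rot: [180.0, -0.0, 175.4]
force: [0.6, -0.5, -2.7]
grip_width: 0.0157
```

```bash
cat > c.py <<'E'
from h import *
import sys
np.set_printoptions(precision=4,suppress=True)
o=env.get_obs();print(o["tool_pos"],o["tool_rot"],o["grip_width"],o["force"],o["time_s"])
n=sys.argv[1]
for cam in ("top","scene"):
  o,rgb,dep=look(cam,n+cam)
  for r in env.cut_out(cam,"rake")[:1]:
    P=cloud(cam,dep,r["region"],o); q=P[(P[:,2]>.02)]; print(cam,"rake",r["conf"],P.min(0),P.max(0),cv2.minAreaRect(q[:,:2].astype(np.float32)*1000))
t=cv2.imread(f"pics/{n}top.png")[190:285,265:425]; s=cv2.imread(f"pics/{n}scene.png")[170:350,200:440]
t=cv2.resize(t,(560,333),interpolation=cv2.INTER_CUBIC); s=cv2.resize(s,(560,420),interpolation=cv2.INTER_CUBIC)
v=np.vstack([t,s]); cv2.imwrite(f"pics/{n}v.png",cv2.resize(v,None,fx=.79,fy=.79))
E
python3 c.py l
```

```text
[ 0.4367 -0.197   0.1194] [179.9871  -0.0128 175.3616] 0.01570965294181031 [ 0.6158 -0.4773 -2.7422] 7.5
top rake 0.74 [ 0.3474 -0.2303  0.0028] [ 0.5334 -0.1694  0.1039] ((436.7440490722656, -195.7534637451172), (39.50017166137695, 181.92481994628906), 85.30887603759766)
scene rake 0.68 [ 0.3456 -0.233   0.012 ] [ 0.4823 -0.1333  0.1878] ((395.53131103515625, -206.47152709960938), (50.69165802001953, 108.87075805664062), 75.11392211914062)
```

View pics/lv.png

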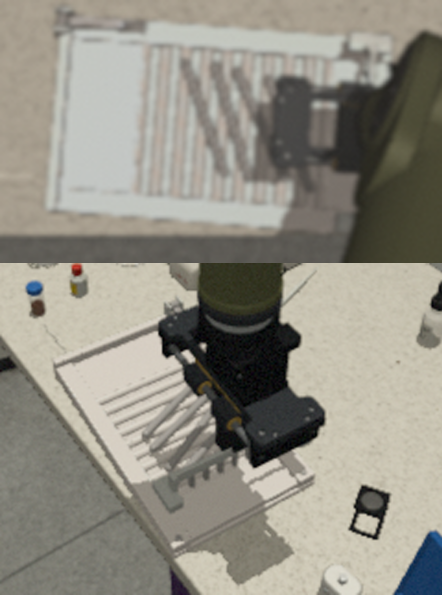

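The rake hangs over the landing, square to the tray. The top camera puts it at (436.7, -195.8) mm against a target of (436.5, -195.4), so I'll lower it.

>>> move_arm:
  steps:
    - [[0,0,0.02],0]
    - [[0,0,0.035],0]
    - [[0,0,0.041],0]
    - [[0,0,0.044],0]
    - [[0,0,0.0455],0]
    - [[0,0,0.0465],0]
    - [[0,0,0.0465],0]
    - [[0,0,0.0465],0]

```text
time_s: 8.7
tool_pos: [0.4373, -0.1971, 0.0738]
tool_rot: [180.0, 0.0, 175.5]
force: [-2.3, 1.6, 5.8]
grip_width: 0.0154
```

```bash
python3 - <<'E'
from h import *
o=env.get_obs();print(o["tool_pos"],o["tool_rot"],o["grip_width"],o["force"],o["wrist_torque"],o["time_s"])
E
```

```text
[ 0.4372569  -0.19709966  0.07383778] [1.79972344e+02 3.59425572e-02 1.75484841e+02] 0.015440254991556048 [-2.28172478  1.62637597  5.78776248] [ 0.19602361  0.63672213 -0.00504981] 8.7
```

>>> move_arm:
  steps:
    - [[0,0.002,0],0]
    - [[0,0.004,0],0]
    - [[0,0.006,0],0]
    - [[0,0.008,0],0]
    - [[0,0.01,0],0]
    - [[0,0.012,0],0]
    - [[0,0.014,0],0]
    - [[0,0.016,0],0]
    - [[0,0.018,0],0]
    - [[0,0.02,0],0]
    - [[0,0.022,0],0]
    - [[0,0.024,0],0]
    - [[0,0.026,0],0]
    - [[0,0.028,0],0]
    - [[0,0.03,0],0]
    - [[0,0.032,0],0]
    - [[0,0.034,0],0]
    - [[0,0.036,0],0]
    - [[0,0.038,0],0]
    - [[0,0.04,0],0]

```text
time_s: 11.2
tool_pos: [0.4412, -0.1581, 0.0738]
tool_rot: [-179.9, 0.1, 175.5]
force: [-0.4, -3.2, 5.5]
grip_width: 0.0159
```

```bash
python3 c.py m
```

```text
[ 0.4412 -0.1581  0.0738] [-179.9158    0.1499  175.476 ] 0.015851206776110644 [-0.3796 -3.1701  5.5122] 11.2
top rake 0.46 [ 0.5105 -0.1753  0.0259] [ 0.5311 -0.146   0.0592] ((520.2846069335938, -160.0766143798828), (29.002870559692383, 18.9658145904541), 83.36460876464844)
scene rake 0.64 [ 0.3493 -0.1954  0.007 ] [ 0.4634 -0.1122  0.1427] ((398.3447570800781, -160.05584716796875), (68.882080078125, 98.63056182861328), 83.32232666015625)
```

View pics/mv.png

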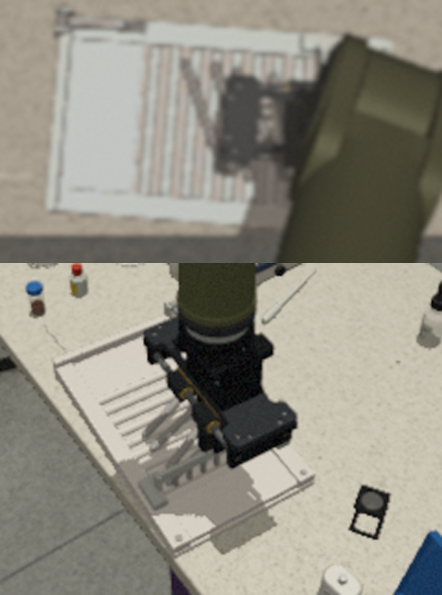

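The rake is riding on both rails and the force is small, so I'll keep combing.

>>> move_arm:
  steps:
    - [[0,0.002,0],0]
    - [[0,0.004,0],0]
    - [[0,0.006,0],0]
    - [[0,0.008,0],0]
    - [[0,0.01,0],0]
    - [[0,0.012,0],0]
    - [[0,0.014,0],0]
    - [[0,0.016,0],0]
    - [[0,0.018,0],0]
    - [[0,0.02,0],0]
    - [[0,0.022,0],0]
    - [[0,0.024,0],0]
    - [[0,0.026,0],0]
    - [[0,0.028,0],0]
    - [[0,0.03,0],0]
    - [[0,0.032,0],0]
    - [[0,0.034,0],0]
    - [[0,0.036,0],0]
    - [[0,0.038,0],0]
    - [[0,0.04,0],0]

```text
time_s: 13.9
tool_pos: [0.4443, -0.1182, 0.0738]
tool_rot: [-179.9, 0.1, 175.5]
force: [0.3, -3.4, 5.6]
grip_width: 0.0155
```

>>> move_arm:
  steps:
    - [[0,0.002,0],0]
    - [[0,0.004,0],0]
    - [[0,0.006,0],0]
    - [[0,0.008,0],0]
    - [[0,0.01,0],0]
    - [[0,0.012,0],0]
    - [[0,0.014,0],0]
    - [[0,0.016,0],0]
    - [[0,0.018,0],0]
    - [[0,0.02,0],0]
    - [[0,0.022,0],0]
    - [[0,0.024,0],0]
    - [[0,0.026,0],0]
    - [[0,0.028,0],0]
    - [[0,0.03,0],0]
    - [[0,0.032,0],0]
    - [[0,0.034,0],0]
    - [[0,0.036,0],0]
    - [[0,0.038,0],0]
    - [[0,0.04,0],0]

```text
time_s: 16.4
tool_pos: [0.4474, -0.0783, 0.0738]
tool_rot: [-179.9, 0.1, 175.5]
force: [-0.8, -4.0, 6.3]
grip_width: 0.0156
```

```bash
python3 c.py n
```

```text
[ 0.4474 -0.0783  0.0738] [-179.9352    0.13    175.4692] 0.0156398383921965 [-0.7736 -4.0397  6.3182] 16.4
top rake 0.57 [ 0.4882 -0.105  -0.0031] [ 0.5422 -0.0573  0.4432] ((513.1182861328125, -81.468017578125), (37.885311126708984, 54.99147415161133), 77.67427062988281)
scene rake 0.71 [ 0.356  -0.1149  0.007 ] [ 0.539  -0.0304  0.1407] ((447.8335266113281, -84.57089233398438), (70.27445220947266, 185.60914611816406), 82.58749389648438)
```

View pics/nv.png

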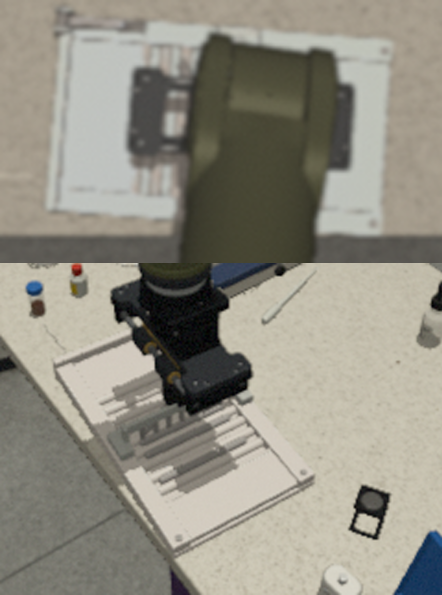

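Rods lie in the grooves behind the rake, at nv about (160–230, 440–480). I'll continue.

>>> move_arm:
  steps:
    - [[0,0.002,0],0]
    - [[0,0.004,0],0]
    - [[0,0.006,0],0]
    - [[0,0.008,0],0]
    - [[0,0.01,0],0]
    - [[0,0.012,0],0]
    - [[0,0.014,0],0]
    - [[0,0.016,0],0]
    - [[0,0.018,0],0]
    - [[0,0.02,0],0]
    - [[0,0.022,0],0]
    - [[0,0.024,0],0]
    - [[0,0.026,0],0]
    - [[0,0.028,0],0]
    - [[0,0.03,0],0]
    - [[0,0.032,0],0]
    - [[0,0.034,0],0]
    - [[0,0.036,0],0]
    - [[0,0.038,0],0]
    - [[0,0.04,0],0]

```text
time_s: 19.1
tool_pos: [0.4505, -0.0385, 0.0738]
tool_rot: [-179.9, 0.1, 175.5]
force: [-0.3, -4.7, 6.3]
grip_width: 0.0158
```

>>> move_arm:
  steps:
    - [[0,0.002,0],0]
    - [[0,0.004,0],0]
    - [[0,0.006,0],0]
    - [[0,0.008,0],0]
    - [[0,0.01,0],0]
    - [[0,0.012,0],0]
    - [[0,0.014,0],0]
    - [[0,0.016,0],0]
    - [[0,0.018,0],0]
    - [[0,0.02,0],0]
    - [[0,0.022,0],0]
    - [[0,0.024,0],0]
    - [[0,0.026,0],0]
    - [[0,0.028,0],0]
    - [[0,0.03,0],0]
    - [[0,0.032,0],0]
    - [[0,0.034,0],0]
    - [[0,0.036,0],0]
    - [[0,0.038,0],0]
    - [[0,0.04,0],0]

```text
time_s: 21.6
tool_pos: [0.4535, 0.0014, 0.0738]
tool_rot: [-179.9, 0.1, 175.5]
force: [-0.2, -4.6, 6.6]
grip_width: 0.0157
```

```bash
python3 c.py p; python3 - <<'E'
from h import *
o,rgb,dep=look("wrist","pw")
a=cv2.imread("pics/pv.png");b=cv2.resize(cv2.imread("pics/pw.png"),(355,222))
v=np.zeros((595,800,3),np.uint8);v[:a.shape[0],:a.shape[1]]=a[:595];v[:222,445:]=b
for i,cam in enumerate(("top","scene")):
  for r in env.cut_out(cam,"rod_0")[:6]: print(cam,round(r["conf"],2),r["uv"],r["region"].sum())
cv2.imwrite("pics/pp.png",v)
E
```

```text
[0.4535 0.0014 0.0738] [-179.9414    0.0995  175.4633] 0.015721699334095406 [-0.201  -4.6285  6.5848] 21.6
top rake 0.62 [ 0.3443 -0.2302 -0.0106] [0.5535 0.1007 0.4411] ((446.64031982421875, -63.35514831542969), (320.6333312988281, 190.03794860839844), 85.345703125)
scene rake 0.67 [ 0.3618 -0.0863  0.0148] [0.5459 0.0413 0.1402] ((449.8023681640625, -33.11216735839844), (98.39684295654297, 185.79698181152344), 80.96964263916016)
top 0.67 [371.5, 238.9] 159
top 0.58 [359.2, 252.2] 41
scene 0.75 [299.8, 264.5] 187
scene 0.65 [305.9, 274.9] 231
scene 0.51 [292.2, 245.2] 128
scene 0.47 [296.9, 256.1] 153
```

View pics/pp.png

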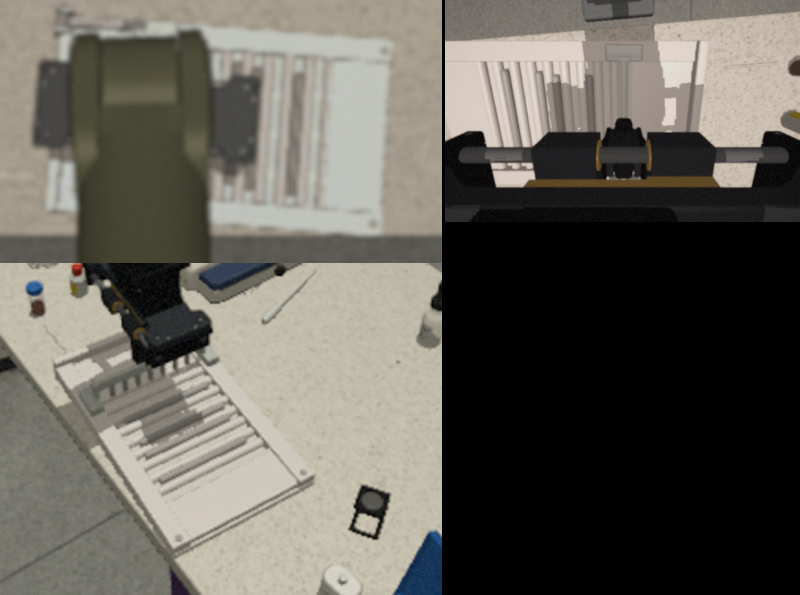

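All four rods lie parallel behind the rake, and the networks found four in the scene view. Next I'll push on under the catch.

>>> move_arm:
  steps:
    - [[0,0.002,0],0]
    - [[0,0.004,0],0]
    - [[0,0.006,0],0]
    - [[0,0.008,0],0]
    - [[0,0.01,0],0]
    - [[0,0.012,0],0]
    - [[0,0.014,0],0]
    - [[0,0.016,0],0]
    - [[0,0.018,0],0]
    - [[0,0.02,0],0]
    - [[0,0.022,0],0]
    - [[0,0.024,0],0]
    - [[0,0.026,0],0]
    - [[0,0.028,0],0]
    - [[0,0.03,0],0]
    - [[0,0.032,0],0]
    - [[0,0.034,0],0]
    - [[0,0.036,0],0]
    - [[0,0.038,0],0]
    - [[0,0.04,0],0]

```text
time_s: 24.45
tool_pos: [0.4569, 0.0415, 0.0738]
tool_rot: [-180.0, 0.1, 175.5]
force: [0.7, -0.7, 6.3]
grip_width: 0.0155
```

>>> move_arm:
  steps:
    - [[0,0.002,0],0]
    - [[0,0.004,0],0]
    - [[0,0.006,0],0]
    - [[0,0.008,0],0]
    - [[0,0.01,0],0]
    - [[0,0.012,0],0]
    - [[0,0.014,0],0]
    - [[0,0.0155,0],0]
    - [[0,0.017,0],0]
    - [[0,0.018,0],0]

```text
time_s: 25.7
tool_pos: [0.4582, 0.0595, 0.0738]
tool_rot: [-180.0, 0.1, 175.5]
force: [0.2, -5.5, 7.1]
grip_width: 0.0154
```

>>> move_arm:
  steps:
    - [[0,0.001,0],0]
    - [[0,0.002,0],0]
    - [[0,0.0025,0],0]
    - [[0,0.003,0],0]
    - [[0,0.003,0],0]

```text
time_s: 26.32
tool_pos: [0.4584, 0.0616, 0.0738]
tool_rot: [-179.9, 0.1, 175.4]
force: [-0.5, -6.9, 7.4]
grip_width: 0.0155
```

>>> move_arm:
  steps:
    - [[0,0.001,0],0]
    - [[0,0.0015,0],0]
    - [[0,0.002,0],0]
    - [[0,0.002,0],0]

```text
time_s: 26.82
tool_pos: [0.4583, 0.0619, 0.0739]
tool_rot: [-179.8, 0.1, 175.4]
force: [-1.1, -10.8, 10.2]
grip_width: 0.0164
```

```bash
cat > d.py <<'E'
from h import *
import sys
np.set_printoptions(precision=4,suppress=True); n=sys.argv[1]
o0=np.array([.4466,-.075]);ex=np.array([-.9969,.0792]);ey=np.array([-.0792,-.9969])
o=env.get_obs();print(o["tool_pos"],o["force"],"tool tray xy",(o["tool_pos"][:2]-o0)@np.stack([ex,ey],1))
ims=[]
for cam in ("scene","wrist"):
  o,rgb,dep=look(cam,n+cam)
  A=cloud(cam,dep,dep>0,o); T=np.c_[(A[:,:2]-o0)@np.stack([ex,ey],1),A[:,2]]
  m=(abs(T[:,0]+.087)<.006)&(T[:,1]<-.085)&(T[:,1]>-.18)
  for y in np.arange(-.176,-.088,.008):
    q=T[m&(abs(T[:,1]-y)<.004)]
    if len(q): print(cam,"y %.3f zmax %.4f n %d"%(y,q[:,2].max(),len(q)))
s=cv2.imread(f"pics/{n}scene.png")[155:345,190:370]; w=cv2.imread(f"pics/{n}wrist.png")
cv2.imwrite(f"pics/{n}.png",np.hstack([cv2.resize(s,(400,422),interpolation=cv2.INTER_CUBIC),cv2.resize(w[:, 120:520],(400,422))]))
E
python3 d.py q
```

```text
[0.4583 0.0619 0.0739] [ -1.0922 -10.8066  10.2174] tool tray xy [-0.0009 -0.1374]
scene y -0.144 zmax 0.0440 n 3
scene y -0.136 zmax 0.0447 n 10
scene y -0.128 zmax 0.0447 n 14
scene y -0.120 zmax 0.0468 n 20
scene y -0.112 zmax 0.0450 n 27
scene y -0.104 zmax 0.0376 n 18
scene y -0.096 zmax 0.0428 n 18
wrist y -0.112 zmax 0.0209 n 8
```

View pics/q.png

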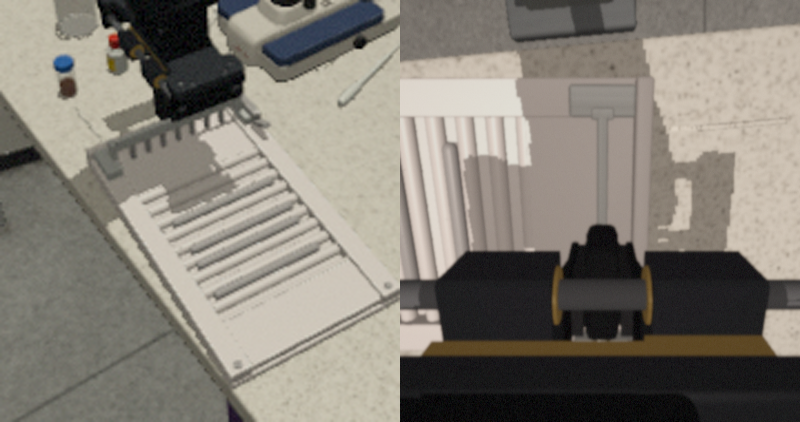

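The rake has stalled on the stop at tray y ≈ -137 with rising force. The catch nose shows behind the runner at q (262, 128). I'll relieve the preload, open and rise.

>>> move_arm:
  steps:
    - [[0,-0.001,-0.0005],0]
    - [[0,-0.0025,-0.001],0]
    - [[0,-0.0025,-0.001],0]

```text
time_s: 27.3
tool_pos: [0.4579, 0.0617, 0.074]
tool_rot: [-179.9, 0.1, 175.5]
force: [1.4, -5.3, 0.7]
grip_width: 0.0156
```

>>> move_arm:
  steps:
    - [[0,0,0],0]
    - [[0,0,0],0]
    - [[0,0,0],0]
    - [[0,0,0],0]
    - [[0,0,0],0]
    - [[0,0,0],0]
    - [[0,0,-0.02],0]
    - [[0,0,-0.05],0]
    - [[0,0,-0.1],0]
    - [[0,0,-0.15],0]
    - [[0,-0.05,-0.15],0]
    - [[0,-0.1,-0.15],0]
    - [[0,-0.15,-0.15],0]
    - [[0,-0.2,-0.15],0]
    - [[0,-0.2,-0.15],0]
    - [[0,-0.2,-0.15],0]
  hand: -1

```text
time_s: 29.3
tool_pos: [0.4417, -0.136, 0.224]
tool_rot: [180.0, 0.0, 175.5]
force: [-0.1, -0.4, 0.5]
grip_width: 0.0873
```

```bash
sed -i 's/\[155:345,190:370\]/[155:345,190:370]/' d.py; python3 d.py z; python3 - <<'E'
from h import *
o0=np.array([.4466,-.075]);B=np.array([[-.9969,-.0792],[.0792,-.9969]])
for cam in ("top","scene"):
  o,rgb,dep=look(cam,"z_"+cam)
  for k in ("rake","rod_0","catch"):
    for r in env.cut_out(cam,k)[:5]:
      P=cloud(cam,dep,r["region"],o); T=np.c_[(P[:,:2]-o0)@B,P[:,2]]
      if k=="rod_0": T=T[T[:,2]>.012]
      if len(T)>5: print(cam,k,round(r["conf"],2),len(T),np.median(T,0).round(4),T.min(0).round(3),T.max(0).round(3),np.round(cv2.minAreaRect(T[:,:2].astype(np.float32)*1000)[1:][1],1))
t=cv2.imread("pics/z_top.png")[185:285,260:430]; s=cv2.imread("pics/z_scene.png")[160:260,220:340]
cv2.imwrite("pics/zz.png",np.vstack([cv2.resize(t,(560,330),interpolation=2)[:, :],cv2.resize(s,(560,260)),]) if 0 else np.hstack([cv2.resize(t,(400,236),interpolation=2),cv2.resize(s,(283,236),interpolation=2)]))
E
```

```text
[ 0.4417 -0.136   0.224 ] [-0.1219 -0.416   0.512 ] tool tray xy [0.     0.0612]
scene y -0.168 zmax 0.0301 n 1
scene y -0.160 zmax 0.0402 n 1
scene y -0.152 zmax 0.0447 n 2
scene y -0.144 zmax 0.0454 n 5
scene y -0.136 zmax 0.0461 n 11
scene y -0.128 zmax 0.0448 n 8
scene y -0.120 zmax 0.0452 n 23
scene y -0.112 zmax 0.0449 n 23
scene y -0.104 zmax 0.0443 n 25
scene y -0.096 zmax 0.0423 n 15
wrist y -0.128 zmax 0.0354 n 13
wrist y -0.120 zmax 0.0425 n 85
wrist y -0.112 zmax 0.0429 n 106
wrist y -0.104 zmax 0.0415 n 106
wrist y -0.096 zmax 0.0412 n 98
top rake 0.82 379 [ 0.0057 -0.1368  0.0531] [-0.081 -0.157  0.013] [ 0.092 -0.118  0.107] 89.4
top rake 0.28 442 [ 0.0066 -0.4152  0.0222] [-0.019 -0.433 -0.005] [ 0.033 -0.381  0.073] 51.7
top rod_0 0.58 144 [-0.0003 -0.0362  0.0185] [-0.054 -0.041  0.013] [ 0.056 -0.032  0.028] 90.0
top catch 0.54 115 [-0.0845 -0.1314  0.0416] [-0.091 -0.17   0.03 ] [-0.079 -0.088  0.055] 1.2
scene rake 0.57 773 [ 0.0064 -0.1337  0.0527] [-0.085 -0.165  0.015] [ 0.09  -0.116  0.106] 90.0
scene rod_0 0.72 284 [0.0034 0.0267 0.0183] [-0.057  0.015  0.012] [0.061 0.036 0.022] 89.8
scene rod_0 0.64 189 [-0.0002  0.0066  0.0189] [-0.061 -0.002  0.012] [0.056 0.011 0.023] 89.6
scene rod_0 0.61 234 [0.0045 0.0665 0.0191] [-0.054  0.057  0.013] [0.063 0.072 0.024] 0.4
scene rod_0 0.53 216 [-0.0055 -0.0335  0.0186] [-0.058 -0.044  0.012] [ 0.056 -0.026  0.024] 89.3
scene catch 0.5 58 [-0.0856 -0.1113  0.0418] [-0.091 -0.136  0.033] [-0.082 -0.086  0.046] 89.8
```

View pics/zz.png

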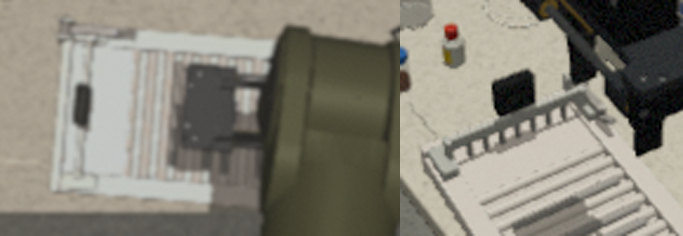

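```bash
python3 - <<'E'
from h import *
w=cv2.imread("pics/zwrist.png"); cv2.imwrite("pics/zw2.png",cv2.resize(w[0:230,300:640],None,fx=2.3,fy=2.3,interpolation=2))
E
```

```text
(no output)
```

View pics/zw2.png

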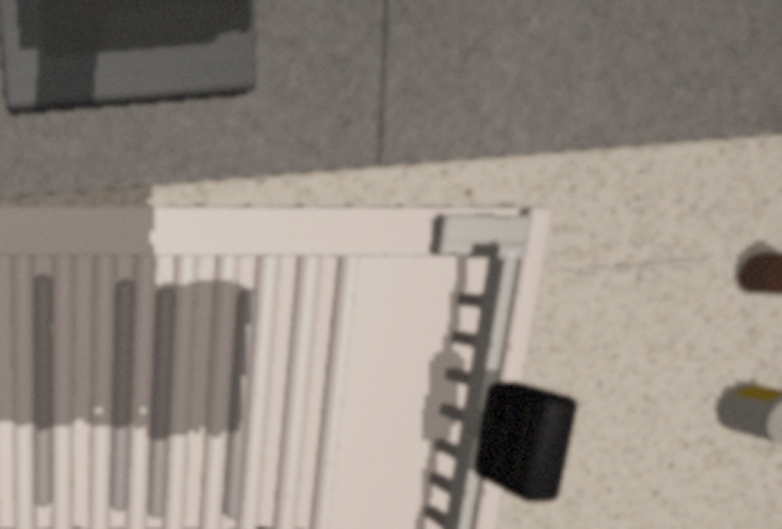

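The rake stands home against the stop, with its near runner at zw2 (485, 235). The four rods lie parallel in grooves at zw2 x ≈ 42, 122, 163 and 240. The catch arm is level, meaning it is down, behind the runner. I'll hand the job in.

```bash
python3 -c "
from cell import env
print(env.sign_off())"
```

```text
the job is handed in; nothing more can be done
None
```

The job is done and handed in at about 30 s of the 67 s allowed. I took the rake by its grip, set it on the rails at the landing end and combed it at about 16 mm/s. I then pushed it under the catch to the end stop, let go and backed off.

**Last checks:**
- **Rods:** the scene camera found all four rods within 1° of the groove direction, at tray y of about 67, 27, 7 and -34 mm. Each is about 2 mm from a groove middle, with its top near z = 19 mm, as expected for a rod lying in a groove. The top camera saw only one rod, because the arm hid the others.
- **Rake:** it stands home at tray y of about -137 mm.
- **Catch:** its arm read level after release, at z of about 42 mm with no upward slope to the nose. I took that as down behind the runner and did not pull the rake back to test it.
- **Forces and bystanders:** readings between moves stayed below about 15 N. The moves kept clear of the bystanders, though I did not measure their positions again at the end.

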